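Set the flat of a mailing-machine feed roller upwards and clip it

TASK

Feel or look for the flat on the black feed roller in the service stand, and turn the roller by its green star wheel until the flat faces straight up. Then swing the steel spring clip by its red knob around its pivot screw until it lies fully across the flat, square to the roller. Leave the other things on the desk where they stand.

Things in the scene. Friction and masses are not known exactly. Their poses are not given: they have to be found in the camera images.
- stand: Grey service stand fixed to the desk, base plate 160 x 270 x 12 mm. Origin on the desk below the middle of the roller. Its y axis runs along the roller, x square to it and away from the robot (yaw up to 0.4 rad), z up. Two aluminium cheeks (50 mm wide in x, 12 mm thick, top 86 mm above the desk) at y = -92 and +92 mm carry the roller.
- roller (a joint): Angle of the roller about the stand's +y axis, 75 mm above the desk. 0 or 6.283 = flat straight up; grows as the roller's top moves to the stand's +x. Turns freely either way from -9 to 9 rad, stays where left (friction 0.12 N m, 4 N at a spoke). Black, 150 mm long, radius 28 mm; one flat with white facing, 52 mm wide, 10 mm from the axis, all along it.
- flat_mid (a point): Middle of the roller's flat, on its face, 10 mm from the roller's axis. It turns with the roller: its z axis points out of the flat, its y axis along the roller.
- wheel_mid (a point): Centre of the green star wheel fixed on the roller's -y end, on its axis (75 mm above the desk, y = -118 mm in the stand). Hub radius 16 mm; four straight, smooth plastic spokes 90 degrees apart reach 50 mm from the axis, each 12 mm thick and 16 mm wide along y. One spoke points the same way as the flat. A spoke pushed sideways turns wheel and roller.
- clip (a joint): Swing of the spring clip, counter-clockwise from above: 0 = parked along the stand's +y, clear of the roller; 1.571 = square across the flat, pointing to the stand's -x; stop at 1.6. Stays where left (friction 0.06 N m, 1 N at the knob). Steel blade 16 mm wide, tip 81 mm from the screw, 90 to 94 mm above the desk: 5 mm over the flat, but the round blocks it unless the flat is up within 0.2 rad.
- clip_knob (a point): Top of the upright red knob on the clip's blade, 124 mm above the desk, 70 mm from the pivot screw. The knob is 12 mm in diameter and 30 mm high (94 to 124 mm above the desk). Pushed sideways it swings the clip.
- clip_pivot (a point): Top of the brass pivot screw (radius 11 mm), 96 mm above the desk, at x = +55, y = +20 mm in the stand, on a post of radius 9 mm: the fixed centre of the clip's swing.
- screwdriver: Bystander, loose: screwdriver 180 mm long, lying on the robot's side of the stand.
- spray: Bystander, loose: blue bottle with red cap, radius 34 mm, 190 mm tall, upright, origin under its centre; beyond the roller's +y end.
- tape: Bystander, loose: roll of clear tape, outer radius 45 mm, 24 mm high, lying flat behind the stand.
- stapler: Bystander, loose: red and black stapler, 145 x 36 x 57 mm, behind the stand.
- mug: Bystander, loose: white mug, radius 40 mm, 90 mm tall, beyond the star wheel's end of the stand.
- note_block: Bystander, loose: yellow block of notes 90 x 90 x 35 mm, on the robot's side of the stand.
- envelopes: Bystander, loose: pack of envelopes 120 x 230 x 40 mm, to the robot's left of the stand.

How it is judged:
On the way, in this order (a step that is already met when the one before it is completed fails the run):
1. the roller's flat faces up (within 0.15 rad) and is still, while the clip is still clear of the roller (angle between flat_mid's own z axis and vertical below 0.15 rad and velocity of joint roller between -0.2 and 0.2 rad/s and value of joint clip below 0.6 rad), for 0.3 s.
2. the clip lies across the flat (swing above 1.42 rad) with the flat still up (value of joint clip above 1.42 rad and angle between flat_mid's own z axis and vertical below 0.15 rad), for 0.2 s.
At the end, for the whole second after the job is handed in: The roller's flat faces up within 0.15 rad (about 8.5 degrees), the clip lies across it (swing above 1.42 rad, square is 1.571), and both are at rest (all of step 2 and velocity of joint clip between -0.05 and 0.05 rad/s and velocity of joint roller between -0.05 and 0.05 rad/s); the robot touches nothing.
It fails at once if a bystander was moved by more than 30 mm or tipped over (distance of any of screwdriver, spray, tape, stapler, mug, note_block, envelopes from where it was at the start of the episode above 0.03 m or angle between any of spray, mug's own z axis and vertical above 0.7 rad).
It also fails if it takes over 72 s, if anything falls off the work surface, if the arm or the gripper's body presses on something with over 40 N, if the wrist force passes 120 N, or if a joint passes its speed limit or range.

ROBOT

A 6-joint arm with a two-finger parallel gripper is mounted at the origin on the work surface. World frame = base frame: x ahead of the robot, y to its left, z up, the work surface at z = 0. Lengths are in m, angles in rad, forces in N, time in s.
With the tool pointing down it reaches from about 0.25 to 0.775 m from the base axis. Payload 4 kg.
Tool frame: the origin (TCP) lies on the centre line of the jaws, within the pads' length; the fingertips stand 14 mm ahead of it and the grasp point (between the pads) lies 5 mm behind it; z points along the fingers, y is the line along which they close (so a half turn about z gives the same grasp; the last joint's range is limited). The gripper opens to 94 mm and grips with 3 to 60 N. Pads are 16 mm wide; open, the fingers measure 119 mm over their backs; the gripper's body (75 mm by 177 mm) begins 78 mm behind the grasp point.
Start: joints at [1.23, 0.087, 1.371, -0, 1.684, -0.103], TCP at [0.13, 0.535, 0.22] pointing down, gripper open.
Joint ranges: [-3.1, 3.1], [-0.76, 2.03], [0.27, 2.55], [-1.08, 4.22], [0.17, 2.65], [-2.57, 2.57]. Speed limits (rad/s): [2.79, 2.79, 3.14, 3.14, 3.14, 3.14].

INTERFACE

Orientations are given as a rotation vector (axis times angle).
In Python, from station import bot, viewer gives the robot as it stands.
- The arm moves only by the tool jog_arm, never from a script. Its argument "series" is one flat list of numbers, 5 for each row, row after row: the opening, from -1 (shut) to 1 (fully open), then the shift along the tool's x, y, z scaled (see below), then the turn about the tool's z scaled (see below). A call has 1 to 10 rows; each row is the pose to reach, as a shift and turn from the pose commanded when the call began, along the tool's axes at that moment; what a row does not reach only later rows make up. The controller multiplies each number of a shift by 120 mm and each number of a turn by 30 degrees. A row lasts 1/12 s, in which the tool goes at most 41.7 mm and 7.16 degrees, less where a joint would pass 70% of its speed; a pose out of reach is approached as far as the arm can. A call with a number of a shift or a turn outside -1 to 1 is refused whole. A call with a gripper value outside its range is refused whole. The fingers move at their own pace and stop on an object; "squeeze" is the grip in N (left out, the last holds). Time passes only in rows, so rows that repeat a pose let the fingers close. It gives the time, the measured TCP pose, the force, the opening and the grip force at its end, in the units of the state.
- bot.read_state(): the state, without advancing time (a new reading comes with each control period).
- viewer.snapshot(name): name is "side" or "top" or "wrist"; returns a dict with "image" (420x560x3 uint8, red, green, blue), "K" (3x3 intrinsics, pixels), "R" (3x3) and "t" (3): a world point X has camera coordinates R X + t. Camera axes: x right, y down, z forward; pixel columns grow to the right and rows downward; lengths in m; the calibration is good to about 2 mm. A picture is of the moment at which its call begins. There is no depth.
- bot.finish_job(): hands the job in; it is judged then, once.
The state is a dict: "time": time; "q": joint angles; "qvel": joint speeds; "joint_torque": joint torques, N m; "ee_pos": TCP position; "ee_rot": TCP orientation; "wrist_force": force on the tool from outside, world axes, zero at the start; "moment": the same for the moment, N m; "finger_gap": opening from 0.0 (shut) to 1.0 (fully open); "grasp_force": force on a finger pad.
Only numpy, scipy, OpenCV 4.12 (cv2) and the standard library are available. Lean on these libraries where they do the work, as an engineer would, in place of code of your own. Each camera call takes 0.05 s, during which the arm holds its last target. There are 200 camera calls.

## Working session

There is one attempt and no reset: what is moved stays moved. The work goes in short steps, Python scripts to look and compute and a tool call to move; the robot and the scene stay as the last step left them, time stands still between calls to the robot, and variables do not carry over. Pictures are saved under pics/ and viewed, at most 10 in all, crops included, and the job is handed in when it is done.

Besides the shell and the picture viewer there is one more tool, called after "Request:" as name(argument=value, ...), one argument or row to a line, values as JSON. jog_arm: Moves the arm, as the interface text tells. Shifts and turns lie within -1 to 1; 1 stands for 120 mm of shift or 30 degrees of turn. Its arguments: {"type":"object","properties":{"series":{"type":"array"},"squeeze":{"type":"number"}},"required":["series"]}

```bash
mkdir -p pics; cat > h.py <<'E'
import numpy as np,cv2
from station import bot,viewer
def snap(n,f):
    s=viewer.snapshot(n); cv2.imwrite('pics/'+f+'.png',s['image'][:,:,::-1]); np.savez('pics/'+f+'.npz',**s); return s
def ray(s,u,v,z):
    d=np.array(s['R']).T@np.linalg.inv(s['K'])@[u,v,1]; c=-np.array(s['R']).T@s['t']
    return c+d*(z-c[2])/d[2]
def proj(s,X):
    p=np.array(s['K'])@(np.array(s['R'])@np.array(X)+s['t']); return p[:2]/p[2]
E
python3 - <<'E'
from h import *
for n in('top','side'):
    s=snap(n,n+'0'); print(n,-np.array(s['R']).T@s['t'],s['K'][0])
st=bot.read_state(); print(st)
a=cv2.imread('pics/top0.png')
E
```

```text
top [0.38904031 0.06574758 1.05826656] [418.45262625   0.         281.04811549]
side [0.27114425 0.68856021 0.87285092] [437.60737403   0.         276.32110176]
{'time': 0.1, 'q': array([ 1.22989784e+00,  8.79063279e-02,  1.37210044e+00,  1.01978948e-05,
        1.68359767e+00, -1.03083578e-01]), 'qvel': array([-0.00044118, -0.0007923 , -0.00429188, -0.00192963,  0.00093848,
        0.00045925]), 'joint_torque': array([ 1.22646867e-03, -3.41249299e+01, -3.03302658e+01,  7.19061820e-02,
        3.04320536e-02, -8.69444216e-05]), 'ee_pos': array([0.12940462, 0.53408087, 0.21840876]), 'ee_rot': array([-3.72623443e-01, -3.11895843e+00,  3.07861264e-03]), 'wrist_force': array([0.82654585, 0.15728575, 0.1371121 ]), 'moment': array([-0.009742  ,  0.01292158,  0.03676546]), 'grasp_force': 0.0, 'finger_gap': 0.9965435698375}
```

View pics/top0.png

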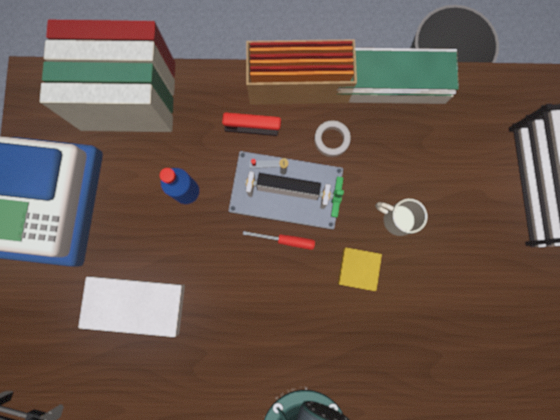

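View pics/side0.png

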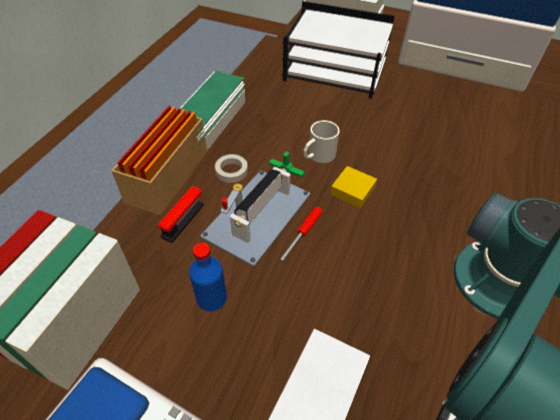

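The top view shows the stand at about (288,188), the wheel at (338,197), the red knob at (254,162) and the pivot at (284,163). Next I enlarge both views and take colour measurements.

```bash
python3 - <<'E'
from h import *
S={n:dict(np.load(f'pics/{n}0.npz')) for n in('top','side')}
a=S['top']['image'][140:240,220:353,::-1]; b=S['side']['image'][140:270,195:325,::-1]
cv2.imwrite('pics/crops.png',np.hstack([cv2.resize(a,(400,300),interpolation=2),cv2.resize(b,(390,390),interpolation=2)[:300]]))
s=S['top']; im=s['image']; hsv=cv2.cvtColor(im,cv2.COLOR_RGB2HSV)
g=cv2.inRange(hsv,(45,100,50),(80,255,255)); g[:140]=0;g[240:]=0;g[:,:300]=0;g[:,360:]=0
r=cv2.inRange(im,(140,0,0),(255,70,70)); r[:150]=0;r[172:]=0;r[:,:240]=0;r[:,270:]=0
y=cv2.inRange(hsv,(15,90,90),(32,255,255)); y[:150]=0;y[176:]=0;y[:,:272]=0;y[:,300:]=0
pl=cv2.inRange(hsv,(100,20,90),(130,130,255));pl[:140]=0;pl[240:]=0;pl[:,:220]=0;pl[:,355:]=0
P={}
for n,m,z in(('wheel',g,.075),('knob',r,.115),('pivot',y,.094),('plate',pl,.012)):
    v,u=np.nonzero(m); print(n,len(u),u.mean(),v.mean(),u.min(),u.max(),v.min(),v.max(),ray(s,u.mean(),v.mean(),z))
v,u=np.nonzero(pl)
rc=cv2.minAreaRect(np.c_[u,v].astype(np.float32)); print(rc)
c=cv2.boxPoints(rc); W=np.array([ray(s,*p,.012) for p in c]); print(W,W.mean(0),np.linalg.norm(np.diff(W,axis=0),axis=1))
E
```

```text
wheel 285 337.1017543859649 196.44912280701755 332 343 177 216 [ 0.56303269 -0.070773    0.075     ]
knob 2 253.5 163.0 253 254 163 163 [0.63222535 0.1275595  0.115     ]
pivot 61 283.42622950819674 162.85245901639345 280 287 157 168 [0.63882739 0.05821771 0.094     ]
plate 4135 283.7279322853688 192.06191051995162 230 341 152 227 [0.58395092 0.05606873 0.012     ]
((286.0945739746094, 189.43243408203125), (105.21534729003906, 60.99202346801758), 9.462322235107422)
[[ 0.53417922  0.1932162   0.012     ]
 [ 0.69082002  0.17169928  0.012     ]
 [ 0.6483288  -0.09521395  0.012     ]
 [ 0.49322865 -0.06851977  0.012     ]] [0.59163917 0.05029544 0.012     ] [0.15811173 0.27027427 0.15738054]
```

View pics/crops.png

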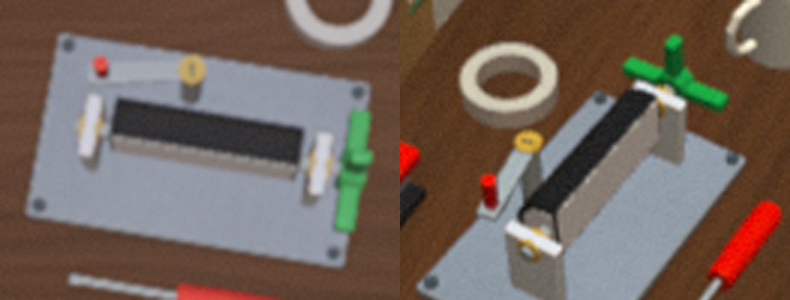

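The enlarged crop shows the pale flat facing the robot, with one spoke up and the side spokes roughly horizontal. The roller therefore needs about +90°. I'll go above the stand for a close look, using a helper for the conversions.

```bash
cat >> h.py <<'E'
from scipy.spatial.transform import Rotation as Ro
def plan(target,yaw_y=None):
    """tool-axis units to a world TCP target, and turn units so that tool y heads along yaw_y (rad, world)"""
    st=bot.read_state(); R=Ro.from_rotvec(st['ee_rot'])
    d=R.inv().apply(np.array(target)-st['ee_pos'])/.12
    y=R.apply([0,1,0]); h=np.arctan2(y[1],y[0]); t=0 if yaw_y is None else (h-yaw_y+np.pi)%(2*np.pi)-np.pi
    print('t',round(st['time'],2),'pos',st['ee_pos'].round(4),'shift',d.round(3),'turn',round(np.degrees(t)/30,3),'F',st['wrist_force'].round(1),'gap',round(st['finger_gap'],2))
E
python3 - <<'E'
from h import *
plan((.52,.03,.32),-.16)
E
```

```text
t 0.1 pos [0.1294 0.5341 0.2184] shift [-4.153 -3.317 -0.841] turn 2.851 F [0.8 0.2 0.1] gap 1.0
```

Request:
jog_arm(
  series=[-1,-1,-0.8,-0.84,0.95,-1,-1,-0.8,-0.84,0.95,-1,-1,-0.8,-0.84,0.95,-1,-1,-0.8,-0.84,0.95,-1,-1,-0.8,-0.84,0.95],
)

```text
time: 0.52
ee_pos: [0.2257, 0.4109, 0.3238]
ee_rot: [1.138, 2.925, 0.007]
wrist_force: [-0.0, 0.3, -0.2]
finger_gap: 0.683
grasp_force: 0.0
```

```bash
python3 -c "
from h import *
plan((.52,.03,.32),-.16)"
```

```text
t 0.52 pos [0.2257 0.4109 0.3238] shift [-3.953 -0.681  0.032] turn 1.888 F [-0.   0.3 -0.2] gap 0.68
```

Request:
jog_arm(
  series=[-1,-1,-0.2,0,0.95,-1,-1,-0.2,0,0.95,-1,-1,-0.2,0,0.95,-1,-1,-0.2,0,0.95,-1,-1,-0.2,0,0.95],
)

```text
time: 0.93
ee_pos: [0.2976, 0.313, 0.32]
ee_rot: [-1.824, -2.557, 0.001]
wrist_force: [0.6, 0.3, -0.3]
finger_gap: 0.325
grasp_force: 0.0
```

```bash
python3 -c "
from h import *
plan((.52,.03,.32),-.16)"
```

```text
t 0.93 pos [0.2976 0.313  0.32  ] shift [-2.833  0.985 -0.   ] turn 0.939 F [ 0.6  0.3 -0.3] gap 0.33
```

Request:
jog_arm(
  series=[-1,-1,0.35,0,0,-1,-1,0.35,0,0,-1,-1,0.35,0,0,-1,-1,0.35,0,0],
)

```text
time: 1.27
ee_pos: [0.3786, 0.2117, 0.3193]
ee_rot: [1.819, 2.559, -0.004]
wrist_force: [-0.1, 0.3, -0.2]
finger_gap: 0.042
grasp_force: 0.0
```

Request:
jog_arm(
  series=[-1,-1,0.35,0,0,-1,-1,0.35,0,0,-1,-1,0.35,0,0,-1,-1,0.35,0,0],
)

```text
time: 1.6
ee_pos: [0.4579, 0.1128, 0.3185]
ee_rot: [1.819, 2.561, -0.005]
wrist_force: [0.2, 0.5, 0.3]
finger_gap: 0.004
grasp_force: 0.0
```

Request:
jog_arm(
  series=[-1,-0.83,0.29,0,0.94,-1,-0.83,0.29,0,0.94,-1,-0.83,0.29,0,0.94,-1,-0.83,0.29,0,0.94,-1,-0.83,0.29,0,0.94,-1,-0.83,0.29,0,0.94],
)

```text
time: 2.1
ee_pos: [0.521, 0.0354, 0.3199]
ee_rot: [-2.378, -2.051, 0.0]
wrist_force: [-0.1, 0.4, 1.2]
finger_gap: 0.002
grasp_force: 0.0
```

```bash
python3 - <<'E'
from h import *
plan((.52,.03,.32),-.16)
s=snap('wrist','w1'); print(-np.array(s['R']).T@s['t'],s['K'][0],s['R'])
E
```

```text
t 2.1 pos [0.521  0.0354 0.3199] shift [-0.045 -0.001 -0.001] turn 0.024 F [-0.1  0.4  1.2] gap 0.0
[0.53193558 0.10172972 0.48437334] [342.85339107   0.         276.20497212] [[ 9.89271279e-01 -1.46088624e-01 -6.71593706e-04]
 [-1.41919172e-01 -9.62107268e-01  2.32827303e-01]
 [-3.46595655e-02 -2.30234052e-01 -9.72517864e-01]]
```

View pics/w1.png

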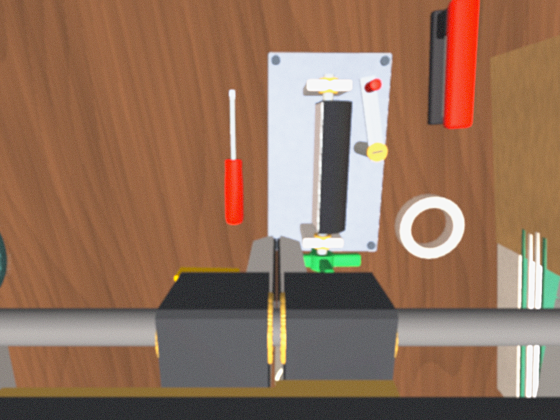

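The wrist view shows the flat edge-on and facing left (-x). The pivot is at (377,152), the knob at (373,85), the cheek tops at (330,86) and (323,243), and the wheel is partly hidden at (330,262). Now I measure from these.

```bash
cat > m.py <<'E'
from h import *
s=dict(np.load('pics/w1.npz')); im=s['image']; hsv=cv2.cvtColor(im,cv2.COLOR_RGB2HSV)
def blob(m,u0,u1,v0,v1):
    k=np.zeros_like(m);k[v0:v1,u0:u1]=m[v0:v1,u0:u1]; v,u=np.nonzero(k); return (u.min()+u.max())/2,(v.min()+v.max())/2,len(u),(u.max()-u.min(),v.max()-v.min())
p=blob(cv2.inRange(hsv,(20,120,150),(35,255,255)),360,395,135,165); r=blob(cv2.inRange(im,(120,0,0),(255,60,60)),360,390,70,100)
g=blob(cv2.inRange(hsv,(45,120,40),(80,255,255)),295,370,240,275)
w=cv2.inRange(hsv,(0,0,235),(180,14,255)); a=blob(w,300,360,74,96); b=blob(w,298,350,234,252)
print(p,r,g,a,b)
P=ray(s,*p[:2],.096); A=ray(s,*a[:2],.086);B=ray(s,*b[:2],.086)
d=A-B; yaw=-np.arctan2(d[0],d[1]); X=np.array([np.cos(yaw),np.sin(yaw),0]);Y=np.array([-X[1],X[0],0])
print('pivot',P,'knob',ray(s,*r[:2],.12),'cheeks',A,B,np.linalg.norm(d),'yaw',yaw)
O1=(A+B)/2; O2=P-.055*X-.02*Y; print('O',O1,O2)
for c in((274,57),(387,57),(375,247)): print(c,(ray(s,*c,.012)-O2)@np.c_[X,Y])
E
python3 m.py
```

```text
(np.float64(377.0), np.float64(151.5), 240, (np.int64(20), np.int64(15))) (np.float64(369.5), np.float64(86.5), 39, (np.int64(7), np.int64(7))) (np.float64(332.0), np.float64(261.5), 862, (np.int64(56), np.int64(23))) (np.float64(329.0), np.float64(84.5), 562, (np.int64(46), np.int64(21))) (np.float64(321.0), np.float64(243.5), 409, (np.int64(46), np.int64(15)))
pivot [0.63938628 0.0585429  0.096     ] knob [0.63034993 0.12696209 0.12      ] cheeks [0.59567216 0.13790232 0.086     ] [ 0.56560733 -0.04384662  0.086     ] 0.18421880974543656 yaw -0.16393508656357866
O [0.58063975 0.04702785 0.086     ] [0.58185964 0.04778715 0.096     ]
(274, 57) [-0.06270309  0.131812  ]
(387, 57) [0.0819951  0.13430081]
(375, 247) [ 0.08832589 -0.12270032]
```

```bash
cat >> h.py <<'E'
O=np.array([.5815,.0475,0]);yaw=-.164
X=np.array([np.cos(yaw),np.sin(yaw),0]);Y=np.array([-X[1],X[0],0])
def S(x,y,z): return O+x*X+y*Y+[0,0,z]
def spokes(s,yp,box):
    hsv=cv2.cvtColor(s['image'],cv2.COLOR_RGB2HSV); m=cv2.inRange(hsv,(45,100,40),(80,255,255)); u0,u1,v0,v1=box
    v,u=np.nonzero(m[v0:v1,u0:u1]);u=u+u0;v=v+v0
    D=(np.linalg.inv(s['K'])@np.c_[u,v,np.ones(len(u))].T).T@np.array(s['R']); c=-np.array(s['R']).T@s['t']
    k=(yp-(c-O)@Y)/(D@Y); Q=c+D*k[:,None]; x=(Q-O)@X; z=Q[:,2]-.075; r=np.hypot(x,z); a=np.degrees(np.arctan2(x,z))
    print('r max',r.max()); h,_=np.histogram(a[(r>30)],np.arange(-180,181,10)); print([(int(b),int(n)) for b,n in zip(np.arange(-175,181,10),h) if n])
E
python3 - <<'E'
from h import *
s=dict(np.load('pics/side0.npz')); spokes(s,-.110,(260,320,145,185));spokes(s,-.118,(260,320,145,185))
plan(S(-.06,-.118,.2),yaw)
E
```

```text
r max 0.06730712858964312
[]
r max 0.05840391106641322
[]
t 2.15 pos [0.5208 0.0354 0.3202] shift [-0.802 -0.03   1.002] turn 0.031 F [-0.8  0.4  0.4] gap 0.01
```

```bash
sed -i 's/(r>30)/(r>.035)/' h.py; python3 - <<'E'
from h import *
s=dict(np.load('pics/side0.npz')); spokes(s,-.110,(260,320,145,185));spokes(s,-.118,(260,320,145,185))
E
```

```text
r max 0.06730712858964312
[(-85, 10), (-75, 20), (-65, 21), (-55, 8), (-45, 1), (-35, 2), (-25, 2), (-15, 9), (-5, 30), (5, 13), (55, 2), (65, 6), (75, 8), (85, 7), (95, 4)]
r max 0.05840391106641322
[(-95, 8), (-85, 12), (-75, 16), (-65, 5), (-5, 15), (5, 17), (15, 5), (75, 6), (85, 9), (95, 12), (105, 7)]
```

Request:
jog_arm(
  series=[-1,-0.8,-0.03,1,0.03,-1,-0.8,-0.03,1,0.03,-1,-0.8,-0.03,1,0.03,-1,-0.8,-0.03,1,0.03,-1,-0.8,-0.03,1,0.03,-1,-0.8,-0.03,1,0.03],
)

```text
time: 2.65
ee_pos: [0.5019, -0.0595, 0.1994]
ee_rot: [-2.398, -2.026, 0.001]
wrist_force: [-0.1, 0.8, 0.5]
finger_gap: 0.004
grasp_force: 0.0
```

```bash
python3 -c "
from h import *
plan(S(-.05,-.118,.119),yaw);plan(S(.02,-.118,.119),yaw)
s=snap('wrist','w2'); snap('side','s2')"
```

```text
t 2.65 pos [ 0.5019 -0.0595  0.1994] shift [0.004 0.094 0.67 ] turn -0.007 F [-0.1  0.8  0.5] gap 0.0
t 2.65 pos [ 0.5019 -0.0595  0.1994] shift [0.006 0.677 0.669] turn -0.007 F [-0.1  0.8  0.5] gap 0.0
```

View pics/w2.png

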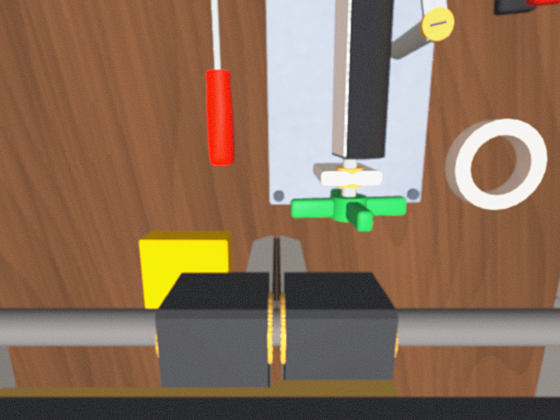

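The wrist view shows the wheel hub at about (350,206), the side spokes level from 293 to 405, and the up spoke at (362,220). I'll descend on the -x side and push.

Request:
jog_arm(
  series=[-1,0,0.09,0.3,0,-1,0,0.09,0.6,0,-1,0,0.09,0.67,0,-1,0,0.09,0.67,0],
)

```text
time: 3.08
ee_pos: [0.5125, -0.0608, 0.1184]
ee_rot: [-2.396, -2.026, 0.004]
wrist_force: [-1.0, -0.3, 1.6]
finger_gap: 0.01
grasp_force: 0.0
```

```bash
python3 -c "
from h import *
s=dict(np.load('pics/w2.npz'))
for c in((294,208),(404,206)): print((ray(s,*c,.075)-O)@np.c_[X,Y])
plan(S(.02,-.118,.119),yaw)"
```

```text
[-0.044832   -0.11971237]
[ 0.05020065 -0.11814113]
t 3.08 pos [ 0.5125 -0.0608  0.1184] shift [ 0.003  0.586 -0.008] turn -0.006 F [-1.  -0.3  1.6] gap 0.01
```

Request:
jog_arm(
  series=[-1,0,0.15,0,0,-1,0,0.25,0,0,-1,0,0.32,0,0,-1,0,0.39,0,0,-1,0,0.46,0,0,-1,0,0.53,0,0,-1,0,0.58,0,0,-1,0,0.58,0,0],
)

```text
time: 3.75
ee_pos: [0.5837, -0.0745, 0.1202]
ee_rot: [2.401, 2.024, 0.002]
wrist_force: [0.5, -0.2, 0.6]
finger_gap: 0.0
grasp_force: 0.0
```

```bash
python3 -c "
from h import *
s=snap('side','s3'); spokes(s,-.114,(250,330,130,195))
plan(S(.02,-.118,.119),yaw)"
```

```text
r max 0.06306306618368152
[(-145, 2), (-135, 9), (-125, 9), (-115, 9), (-105, 5), (-95, 1), (-45, 19), (-35, 22), (15, 2), (35, 1), (45, 9), (55, 5)]
t 3.8 pos [ 0.5834 -0.0745  0.1201] shift [ 0.017 -0.015  0.009] turn -0.011 F [-0.2 -0.6 -0.3] gap 0.01
```

Request:
jog_arm(
  series=[-1,0,0,-0.2,0,-1,0,0,-0.4,0,-1,0.02,-0.3,-0.4,0,-1,0.02,-0.6,-0.4,0,-1,0.02,-0.72,-0.4,0,-1,0.02,-0.72,-0.2,0,-1,0.02,-0.72,0,0,-1,0.02,-0.72,0,0],
)

```text
time: 4.47
ee_pos: [0.4944, -0.0566, 0.1156]
ee_rot: [-2.398, -2.021, 0.007]
wrist_force: [-0.8, 0.6, -0.7]
finger_gap: 0.004
grasp_force: 0.0
```

Request:
jog_arm(
  series=[-1,0,0.1,0,0,-1,0,0.18,0,0,-1,0,0.24,0,0,-1,0,0.3,0,0,-1,0,0.36,0,0,-1,0,0.37,0,0,-1,0,0.37,0,0],
)

```text
time: 5.05
ee_pos: [0.5365, -0.064, 0.1306]
ee_rot: [-2.397, -2.022, 0.01]
wrist_force: [-26.8, 5.2, 46.2]
finger_gap: 0.002
grasp_force: 26.2
```

```bash
python3 -c "
from h import *
s=snap('side','s4'); spokes(s,-.114,(250,330,130,195))
plan(S(-.02,-.118,.119),yaw);plan(S(.0,-.118,.16),yaw)"
```

```text
r max 0.051206020357165996
[(-115, 9), (-105, 11), (-95, 13), (-85, 10), (-75, 1), (-25, 3), (-15, 3), (35, 3), (45, 11), (55, 10), (65, 10), (75, 7)]
t 5.1 pos [ 0.5385 -0.0643  0.1316] shift [-0.005  0.035  0.105] turn -0.01 F [-24.3   4.8  45. ] gap 0.0
t 5.1 pos [ 0.5385 -0.0643  0.1316] shift [-0.005  0.201 -0.237] turn -0.01 F [-24.3   4.8  45. ] gap 0.0
```

Something pushes the finger up with 45 N, so I'll retreat upward and look.

Request:
jog_arm(
  series=[-1,0,0,-0.3,0,-1,0,0,-0.5,0,-1,-0.0,-0.5,-0.6,0,-1,0,-0.5,-0.6,0,-1,0,-0.5,-0.6,0],
)

```text
time: 5.52
ee_pos: [0.4816, -0.0544, 0.1951]
ee_rot: [2.399, 2.023, 0.004]
wrist_force: [-0.2, -0.6, 0.8]
finger_gap: 0.006
grasp_force: 0.0
```

```bash
python3 - <<'E'
from h import *
s4=dict(np.load('pics/s4.npz')); s=snap('side','s5'); w=snap('wrist','w5'); spokes(s,-.114,(250,330,130,195))
f=lambda a:cv2.resize(a[120:220,230:340,::-1],(330,300),interpolation=2)
cv2.imwrite('pics/v5.png',np.hstack([f(s4['image']),f(s['image'])]))
plan(S(-.06,-.118,.2),yaw)
E
```

```text
r max 0.06350315790488054
[(-115, 5), (-105, 10), (-95, 13), (-85, 12), (-75, 2), (-25, 17), (-15, 19), (35, 1), (45, 9), (55, 10), (65, 10), (75, 9)]
t 5.62 pos [ 0.4831 -0.0548  0.1933] shift [-0.007  0.17  -0.056] turn -0.011 F [ 0.5 -0.5 -0.6] gap 0.0
```

View pics/v5.png

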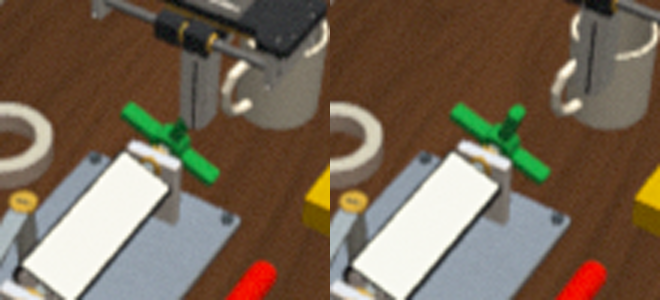

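View pics/w5.png

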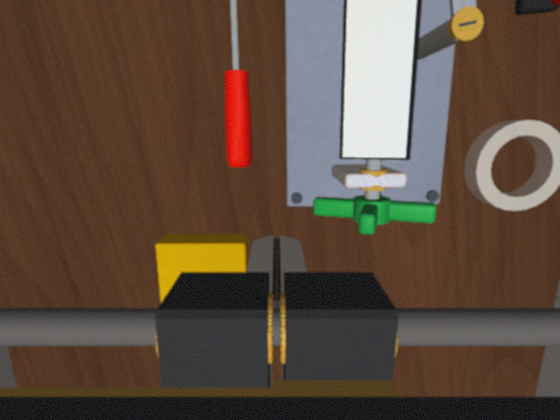

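The flat is now nearly up, and the vertical spoke leans about -20°. I'll straddle this spoke with open jaws closing along the stand's x, so that the jaws square it.

```bash
python3 -c "
from h import *
plan(S(0,-.118,.175),yaw)"
```

```text
t 5.62 pos [ 0.4831 -0.0548  0.1933] shift [-0.004  0.669  0.155] turn -0.011 F [ 0.5 -0.5 -0.6] gap 0.0
```

Request:
jog_arm(
  series=[1,0,0.3,0,-0.01,1,0,0.67,0,-0.01,1,0,0.67,0,-0.01,1,0,0.67,0,-0.01,1,0,0.67,0.0,-0.01,1,0,0.67,0.0,-0.01,1,0,0.67,0,-0.01,1,0,0.67,0,-0.01,1,0,0.67,0,-0.01,1,0,0.67,0,-0.01],
)

```text
time: 6.45
ee_pos: [0.561, -0.0681, 0.1926]
ee_rot: [2.396, 2.031, 0.001]
wrist_force: [0.8, -0.1, -1.3]
finger_gap: 0.679
grasp_force: 0.0
```

```bash
python3 -c "
from h import *
plan(S(0,-.118,.119),yaw)"
```

```text
t 6.45 pos [ 0.561  -0.0681  0.1926] shift [-0.005  0.011  0.614] turn -0.001 F [ 0.8 -0.1 -1.3] gap 0.68
```

Request:
jog_arm(
  series=[0.6,0,0.01,0.2,0,0.6,0,0.01,0.4,0,0.6,0,0.01,0.6,0,0.6,0,0.01,0.6,0,-0.6,0,0.01,0.6,0,-0.6,0,0.01,0.6,0,-0.6,0,0.01,0.6,0,-0.6,0,0.01,0.6,0,-0.6,0,0.01,0.6,0,-0.6,0,0.01,0.6,0],
  squeeze=15,
)

```text
time: 7.28
ee_pos: [0.562, -0.0683, 0.1208]
ee_rot: [-2.396, -2.031, 0.001]
wrist_force: [-3.1, 0.9, 0.5]
finger_gap: 0.411
grasp_force: 1.6
```

Request:
jog_arm(
  series=[-1,0,0,0,0,-1,0,0,0,0,-1,0,0,0,0,-1,0,0,0,0,-1,0,0,0,0,-1,0,0,0,0],
)

```text
time: 7.78
ee_pos: [0.5628, -0.0684, 0.1199]
ee_rot: [2.396, 2.031, 0.001]
wrist_force: [-2.4, 0.7, 1.6]
finger_gap: 0.126
grasp_force: 15.0
```

```bash
python3 -c "
from h import *
s=snap('side','s6'); spokes(s,-.114,(250,330,130,195))
plan(S(0,-.118,.119),yaw)"
```

```text
r max 0.05960478875467542
[(-95, 9), (-85, 14), (-75, 17), (-65, 11), (-5, 11), (5, 14), (55, 1), (65, 5), (75, 8), (85, 10), (95, 6)]
t 7.83 pos [ 0.5628 -0.0683  0.1199] shift [-0.005 -0.004  0.008] turn -0.001 F [-2.   0.2  0.7] gap 0.13
```

The gap of 12 mm equals the spoke thickness, so the spoke is upright. I'll release it and rise, then locate the knob.

Request:
jog_arm(
  series=[-0.3,0,0,0,0,-0.3,0,0,0,0,-0.3,0,0,0,0,-0.3,0,0,-0.1,0,-0.3,0,0,-0.4,0,-0.3,0,0,-0.7,0,-1,0.4,0,-0.9,0,-1,0.7,0,-0.9,0,-1,0.9,0,-0.9,0,-1,0.9,0,-0.9,0],
)

```text
time: 8.67
ee_pos: [0.5812, 0.0432, 0.2302]
ee_rot: [2.39, 2.038, 0.008]
wrist_force: [-0.1, 0.1, 0.4]
finger_gap: 0.102
grasp_force: 0.0
```

```bash
python3 - <<'E'
from h import *
w=snap('wrist','w7'); s=snap('side','s7'); spokes(s,-.114,(250,330,130,195))
for n,q in(('wrist',w),('top',dict(np.load('pics/top0.npz')))):
    m=cv2.inRange(q['image'],(120,0,0),(255,70,70)); p=proj(q,S(.045,.088,.122)).astype(int)
    k=np.zeros_like(m); b=18 if n=='wrist' else 6; k[p[1]-b:p[1]+b,p[0]-b:p[0]+b]=m[p[1]-b:p[1]+b,p[0]-b:p[0]+b]
    v,u=np.nonzero(k); print(n,p,len(u),u.min(),u.max(),v.min(),v.max())
    for z in (.109,.124): print((ray(q,u.mean(),v.mean(),z)-O)@np.c_[X,Y])
cv2.imwrite('pics/w7.png',w['image'][:,:,::-1])
plan(S(.07,.09,.2),yaw)
E
```

```text
r max 0.06282804905921999
[(-95, 9), (-85, 14), (-75, 16), (-65, 11), (-15, 9), (-5, 25), (5, 10), (55, 1), (65, 5), (75, 8), (85, 10), (95, 6)]
wrist [333  93] 94 318 334 87 101
[0.04116606 0.08839366]
[0.03902407 0.08703702]
top [253 158] 2 253 254 163 163
[0.03843566 0.08790744]
[0.03478086 0.08630631]
t 8.77 pos [0.5804 0.0389 0.2287] shift [0.821 0.582 0.24 ] turn 0.003 F [ 0.5  0.6 -0.6] gap 0.03
```

View pics/w7.png

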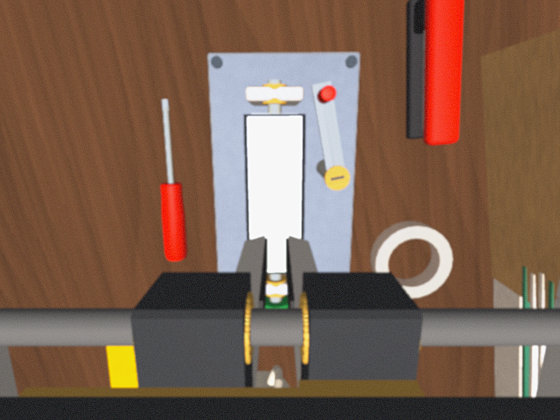

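The flat faces up (the white facing is symmetric), and the knob is at stand (40,88) mm, a swing of about 0.22. I'll go to its +x side.

Request:
jog_arm(
  series=[-1,0.3,0.3,0,0,-1,0.55,0.55,0,0,-1,0.8,0.62,0.24,0,-1,0.8,0.62,0.24,0,-1,0.8,0.62,0.6,0,-1,0.8,0.62,0.92,0,-1,0.8,0.62,0.92,0],
)

```text
time: 9.35
ee_pos: [0.6624, 0.1183, 0.1055]
ee_rot: [-2.389, -2.022, 0.029]
wrist_force: [-2.0, -0.3, -2.9]
finger_gap: 0.006
grasp_force: 0.0
```

```bash
python3 - <<'E'
from h import *
for p in((70,84),(34,80),(16.4,76.2),(-2,59.4),(-10,42.4),(-13,35.5)): plan(S(p[0]/1e3,p[1]/1e3,.114),yaw)
E
```

```text
t 9.35 pos [0.6624 0.1183 0.1055] shift [ 0.007  0.013 -0.071] turn -0.004 F [-2.  -0.3 -2.9] gap 0.01
t 9.35 pos [0.6624 0.1183 0.1055] shift [-0.027 -0.287 -0.065] turn -0.004 F [-2.  -0.3 -2.9] gap 0.01
t 9.35 pos [0.6624 0.1183 0.1055] shift [-0.059 -0.433 -0.062] turn -0.004 F [-2.  -0.3 -2.9] gap 0.01
t 9.35 pos [0.6624 0.1183 0.1055] shift [-0.199 -0.587 -0.058] turn -0.004 F [-2.  -0.3 -2.9] gap 0.01
t 9.35 pos [0.6624 0.1183 0.1055] shift [-0.341 -0.653 -0.055] turn -0.004 F [-2.  -0.3 -2.9] gap 0.01
t 9.35 pos [0.6624 0.1183 0.1055] shift [-0.398 -0.678 -0.054] turn -0.004 F [-2.  -0.3 -2.9] gap 0.01
```

Request:
jog_arm(
  series=[-1,0,0,0,0,-1,0,0,0,0],
)

```text
time: 9.52
ee_pos: [0.6703, 0.1196, 0.12]
ee_rot: [2.396, 2.029, 0.004]
wrist_force: [0.1, -0.5, 0.4]
finger_gap: 0.003
grasp_force: 0.0
```

```bash
python3 - <<'E'
from h import *
for p in((70,84),(34,80),(16.4,76.2),(-2,59.4),(-10,42.4),(-13,35.5)): plan(S(p[0]/1e3,p[1]/1e3,.114),yaw)
E
```

```text
t 9.52 pos [0.6703 0.1196 0.12  ] shift [-0.013 -0.049  0.05 ] turn -0.004 F [ 0.1 -0.5  0.4] gap 0.0
t 9.52 pos [0.6703 0.1196 0.12  ] shift [-0.047 -0.349  0.049] turn -0.004 F [ 0.1 -0.5  0.4] gap 0.0
t 9.52 pos [0.6703 0.1196 0.12  ] shift [-0.079 -0.496  0.049] turn -0.004 F [ 0.1 -0.5  0.4] gap 0.0
t 9.52 pos [0.6703 0.1196 0.12  ] shift [-0.219 -0.649  0.048] turn -0.004 F [ 0.1 -0.5  0.4] gap 0.0
t 9.52 pos [0.6703 0.1196 0.12  ] shift [-0.361 -0.715  0.048] turn -0.004 F [ 0.1 -0.5  0.4] gap 0.0
t 9.52 pos [0.6703 0.1196 0.12  ] shift [-0.419 -0.74   0.048] turn -0.004 F [ 0.1 -0.5  0.4] gap 0.0
```

Request:
jog_arm(
  series=[-1,-0.02,-0.12,0.03,0,-1,-0.03,-0.2,0.03,0,-1,-0.04,-0.28,0.03,0,-1,-0.05,-0.35,0.03,0,-1,-0.06,-0.42,0.03,0,-1,-0.08,-0.5,0.03,0,-1,-0.13,-0.55,0.03,0,-1,-0.17,-0.6,0.03,0,-1,-0.22,-0.65,0.03,0,-1,-0.22,-0.65,0.03,0],
)

```text
time: 10.35
ee_pos: [0.5869, 0.1067, 0.1144]
ee_rot: [-2.397, -2.03, 0.001]
wrist_force: [0.3, 0.2, 0.0]
finger_gap: 0.005
grasp_force: 0.0
```

```bash
cat > k.py <<'E'
from h import *
q=snap('side','k'+str(int(bot.read_state()['time']*100))); m=cv2.inRange(q['image'],(110,0,0),(255,60,60))
k=np.zeros_like(m); P=np.array([proj(q,S(x,y,z)) for x in(-.03,.05) for y in(.01,.1) for z in(.095,.124)]).astype(int); a,b=P.min(0),P.max(0)
k[a[1]:b[1],a[0]:b[0]]=m[a[1]:b[1],a[0]:b[0]]; v,u=np.nonzero(k)
if len(u):
    p=(ray(q,u.mean(),v.mean(),.109)-O)@np.c_[X,Y]; print('knob',len(u),p,'phi',np.arctan2(.055-p[0],p[1]-.02),np.hypot(.055-p[0],p[1]-.02))
spokes(q,-.114,(250,330,130,195))
plan(S(-.010,.0424,.114),yaw); plan(S(-.013,.035,.114),yaw)
E
python3 k.py
```

```text
knob 10 [-0.0149401   0.04378711] phi 1.242962035447417 0.07387451775061847
r max 0.12817277759896195
[(-95, 9), (-85, 14), (-75, 16), (-65, 10), (-15, 9), (-5, 25), (5, 11), (45, 1), (55, 2), (65, 6), (75, 8), (85, 10), (95, 9)]
t 10.4 pos [0.5873 0.107  0.1141] shift [-0.143 -0.05   0.001] turn -0.002 F [-1.   0.3 -0.2] gap 0.0
t 10.4 pos [0.5873 0.107  0.1141] shift [-0.205 -0.075  0.001] turn -0.002 F [-1.   0.3 -0.2] gap 0.0
```

The swing is about 1.24 and following the finger. I'll finish the arc slowly.

Request:
jog_arm(
  series=[-1,-0.05,-0.03,0,0,-1,-0.1,-0.05,0,0,-1,-0.14,-0.06,0,0,-1,-0.17,-0.07,0,0,-1,-0.19,-0.075,0,0,-1,-0.205,-0.075,0,0,-1,-0.205,-0.075,0,0,-1,-0.205,-0.075,0,0],
)

```text
time: 11.07
ee_pos: [0.575, 0.0844, 0.1138]
ee_rot: [-2.397, -2.031, 0.001]
wrist_force: [0.8, 0.3, -0.2]
finger_gap: 0.006
grasp_force: 0.0
```

```bash
python3 k.py
```

```text
r max 0.1254785567958464
[(-95, 7), (-85, 14), (-75, 16), (-65, 6), (-15, 6), (-5, 25), (5, 11), (45, 1), (55, 1)]
t 11.12 pos [0.575  0.0845 0.1138] shift [ 0.058  0.02  -0.002] turn -0.001 F [-0.3  0.3  0.2] gap 0.0
t 11.12 pos [0.575  0.0845 0.1138] shift [-0.004 -0.005 -0.002] turn -0.001 F [-0.3  0.3  0.2] gap 0.0
```

Request:
jog_arm(
  series=[-1,0.15,0,0,0,-1,0.25,0,0,0,-1,0.25,0,-0.3,0,-1,0.25,0,-0.6,0,-1,0,-0.4,-0.9,0,-1,-0.3,-0.8,-0.9,0,-1,-0.6,-0.8,-0.9,0,-1,-0.6,-0.8,-0.9,0,-1,-0.6,-0.8,-0.9,0],
)

```text
time: 11.87
ee_pos: [0.4668, 0.0271, 0.2237]
ee_rot: [2.397, 2.026, 0.001]
wrist_force: [0.9, 0.7, -0.6]
finger_gap: 0.003
grasp_force: 0.0
```

```bash
python3 k.py; python3 - <<'E'
from h import *
w=snap('wrist','w9'); hsv=cv2.cvtColor(w['image'],cv2.COLOR_RGB2HSV)
m=cv2.inRange(w['image'],(110,0,0),(255,60,60)); p=proj(w,S(-.015,.02,.122)).astype(int); print(p)
k=np.zeros_like(m); k[p[1]-25:p[1]+25,p[0]-20:p[0]+20]=m[p[1]-25:p[1]+25,p[0]-20:p[0]+20]; v,u=np.nonzero(k)
K=(ray(w,u.mean(),v.mean(),.115)-O)@np.c_[X,Y]; print(len(u),K,np.arctan2(.055-K[0],K[1]-.02))
E
```

```text
knob 25 [-0.01632977  0.01904134] phi 1.5842353005146295 0.07133621590661762
r max 0.06282804905921999
[(-95, 8), (-85, 14), (-75, 17), (-65, 10), (-15, 9), (-5, 25), (5, 11), (55, 1), (65, 6), (75, 8), (85, 10), (95, 7)]
t 11.92 pos [0.4681 0.0286 0.2231] shift [0.665 0.819 0.911] turn -0.005 F [-0.1  0.5  0.1] gap 0.01
t 11.92 pos [0.4681 0.0286 0.2231] shift [0.603 0.795 0.911] turn -0.005 F [-0.1  0.5  0.1] gap 0.01
[397 140]
170 [-0.01732903  0.01994389] 1.5715720793382544
```

View pics/w9.png

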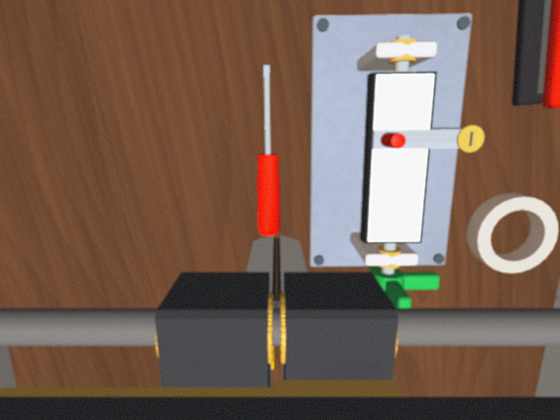

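The clip lies square across the white flat at about 1.57 rad (knob at (397,140)), the flat is up, and the arm is clear. I'm handing it in.

```bash
python3 -c "
from station import bot
print(bot.finish_job())"
```

```text
the job is handed in; nothing more can be done
None
```

I handed the job in at about 12 s of the 72 s allowed: the last pictures show the flat facing up and the clip square across it at about 1.57 rad, with the arm clear; one push on the wheel met about 53 N at the wrist (limit 120 N), and the hand-in gave no verdict.

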